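# Park the spring plunger and run the jig sled home

### The arm

A 7-joint arm with a two-finger parallel gripper is mounted at the origin on the work surface. World frame = base frame: x ahead of the robot, y to its left, z up, the work surface at z = 0. Lengths are in m, angles in rad, forces in N, time in s.
With the tool pointing down it reaches from about 0.35 to 0.9 m from the base axis. Payload 8.1 kg.
Tool frame: the origin (TCP) lies at the very end of the fingers, on their centre line; the grasp point (between the pads) lies 19 mm behind it; z points along the fingers, y is the line along which they close (so a half turn about z gives the same grasp; the last joint's range is limited). The gripper opens to 92 mm and grips with 3 to 60 N. Pads are 19 mm wide; open, the fingers measure 130 mm over their backs; the gripper's body (75 mm by 190 mm) begins 47 mm behind the grasp point.
Start: joints at [1.159, 0.434, 0.025, 1.573, -0.012, 1.134, -0.075], TCP at [0.19, -0.595, 0.227] pointing down, gripper open.
Joint ranges: [-2.62, 2.62], [-0.44, 2.09], [-1.27, 1.32], [0.08, 2.57], [-1.32, 4.46], [0.12, 2], [-2.74, 2.74]. Speed limits (rad/s): [2.22, 2.22, 3.01, 3.01, 3.14, 3.14, 3.14].

### API

Orientations are given as a rotation vector (axis times angle).
In Python, from cell import readout, cams, job gives the robot as it stands.
- The arm moves only by the tool drive_tool, never from a script. Its argument "commands" is a list of rows, each a list of 3 entries, a list of its own where there are three numbers: the turn, a rotation vector about the tool's x, y, z in rad, then the shift along the tool's x, y, z in cm, then the gripper's target within -1 to 1 (fully open at 1, half-way at 0, shut at -1). A call has 1 to 20 rows; each row is the pose to reach, as a shift and turn from the pose commanded when the call began, along the tool's axes at that moment; what a row does not reach only later rows make up. A row lasts 1/12 s, in which the tool goes at most 41.7 mm and 7.16 degrees, less where a joint would pass 70% of its speed; a pose out of reach is approached as far as the arm can. A call with a gripper value outside its range is refused whole. The fingers move at their own pace and stop on an object; "newtons" is the grip in N (left out, the last holds). Time passes only in rows, so rows that repeat a pose let the fingers close. It gives the time, the measured TCP pose, the force, the opening and the grip force at its end, in the units of the state.
- readout.observe(): the state, without advancing time (a new reading comes with each control period).
- cams.get_image(name): name is "side" or "top" or "wrist"; returns the picture (480x640x3 uint8, blue, green, red); there is no depth.
- cams.camera_info(name): a dict with "camera_matrix" (3x3 intrinsics, pixels), "R" (3x3) and "t" (3): a world point X has camera coordinates R X + t. Camera axes: x right, y down, z forward; pixel columns grow to the right and rows downward; lengths in m; the calibration is good to about 2 mm. A picture is of the moment at which its call begins: read the wrist's pose just before it. camera_info takes no time and is no camera call; for the wrist camera it gives the pose at the moment of the call.
- job.sign_off(): hands the job in; it is judged then, once.
The state is a dict: "clock": time; "joints": joint angles; "dq": joint speeds; "joint_efforts": joint torques, N m; "position": TCP position; "ee_rot": TCP orientation; "force": force on the tool from outside, world axes, zero at the start; "ft_torque": the same for the moment, N m; "width": opening from 0.0 (shut) to 1.0 (fully open); "gripper_force": force on a finger pad.
Only numpy, scipy, OpenCV 4.12 (cv2) and the standard library are available. Lean on these libraries where they do the work, as an engineer would, in place of code of your own. Each camera call takes 0.05 s, during which the arm holds its last target. There are 200 camera calls.

### The job

Unlock the sliding jig beside the scroll saw: pull its red spring plunger knob up and twist it anticlockwise (seen from above) until you feel it meet the end of its turn, then ease it down into the rest notch there so that it stays up by itself, and let go. Then push the sled by its wooden handle along the board until it sits fully home against the dark steel end stop, with the plunger still parked. Be gentle: do not strain the plunger against its top stop or the end of its turn, do not ram the sled into its stop, and leave the other things on the bench alone.

Things in the scene. Friction and masses are not known exactly. Their poses are not given: they have to be found in the camera images.
- jig: Plywood board, 220 mm (x) by 460 mm (y) by 18 mm, fixed on the bench; position and yaw vary. Origin: centre of its underside, on the bench top; z up; the sled slides home along its +y. All heights given here are above the bench top.
- bracket: Green bracket on the board that holds the spring plunger. Origin on the plunger axis at bench height (board x +50, y -30 mm), axes as the board's. On it, 50 to 78 mm up, within 29 mm of the axis, is the crown: a green sleeve and round it a steel rest collar. A deep slot along +x holds the knob's lug when down; the 4 mm deep rest notch is 38 to 80 deg from it towards +y, set anew each time.
- knob: The plunger's red knob with its yellow lug. Origin on the axis; 0 mm up when down, 10 mm when parked in the notch; x axis along the lug (0 deg when down). The lug clears slot and ridge from 14 mm up; a hard stop ends the lift at 18 mm. It then turns anticlockwise until the lug meets a wall, 3 deg past mid notch; eased down there it parks. Let go short of it, it stands on a ridge or springs back.
- knob_grip (a point): Grip point on the knob axis: knob 36 mm across, 30 mm tall, white mark on top over the lug; this point is 12 mm below its top, 102 mm up when down, 112 when parked. It takes about 6 N to lift, 11 N at the top stop. Grip from above at any yaw, fingertips not below its underside (84 mm). 0.15 N m of twist is ample to feel the wall; over 30 N on crown or top stop (0.6 N m at the wall) strains it.
- sled: Aluminium sled plate, 145 by 160 by 12 mm, top 32 mm up, on the board. Origin at bench height on the board's centre line under the plate's middle, y = -70 mm in the board's frame when locked, +30 mm when home. About 3 N of friction. The plunger pin holds it until the knob is 7 mm up. Mass varies about 0.6 kg.
- sled_handle (a point): Dark wooden upright handle on the sled, 24 by 24 mm, top 88 mm up; this point is on its centre line 12 mm below the top, axes as the board's. In the board's frame x = -45 mm, y = -70 mm locked, +30 mm home. A light wooden blank (top 50 mm up) starts 13 mm beyond its +y side; its -y side is clear down to the plate.
- end_stop: Dark steel bar across the board, 140 by 22 by 30 mm, against which the sled's +y edge comes home. Origin: at the middle of the foot of its face towards the sled (board y = +110 mm, 18 mm above the bench). The sled must not be pressed or knocked against it with more than 40 N.
- sanding_block: Cork block 60 by 40 by 25 mm lying on the board beyond the end stop; origin centre of its underside. Leave alone.
- offcut: Light wood offcut 60 by 30 by 20 mm lying on the board's -y end, behind the sled; origin centre of its underside. Leave alone.
- glue: White glue bottle, 60 mm across, 160 mm tall; origin centre of its underside. Leave alone.
- mug: Blue mug, 76 mm across, 90 mm tall; origin centre of its underside. Leave alone.
- screwdriver: Screwdriver with an orange handle, lying on the bench; origin under it. Leave alone.
- hammer: Hammer lying on the bench; origin under it. Leave alone.
- toy_car: Wooden toy car, 100 by 61 by 58 mm; origin centre of its underside. Leave alone.

How it is judged:
On the way, in this order (a step that is already met when the one before it is completed fails the run):
1. the knob is parked: it stands in the rest notch, 8.5 to 12 mm up, with the fingers off it (z of knob_grip in the frame of jig between 0.1105 and 0.114 m and contact force between the fingers and knob below 0.1 N), for 0.2 s.
2. the sled is home against the end stop, within 2 mm (y of sled_handle in the frame of jig above 0.028 m), for 0.2 s.
At the end, for the whole second after the job is handed in: The knob stands parked in the rest notch (8.5 to 12 mm above its locked height) and the sled is home within 2 mm of the end stop, both left so and not held (z of knob_grip in the frame of jig between 0.1105 and 0.114 m and y of sled_handle in the frame of jig above 0.028 m); the robot touches nothing.
It fails at once if the plunger is strained: it bears on the crown or its top stop with more than 30 N (contact force between knob and bracket above 30 N).
It fails at once if the sled is rammed: more than 40 N on the end stop (contact force between sled and end_stop above 40 N).
It fails at once if a bystander is moved more than 20 mm (distance of any of sanding_block, offcut, glue, mug, screwdriver, hammer, toy_car from where it was at the start of the episode above 0.02 m).
It also fails if it takes over 69 s, if anything falls off the work surface, if the arm or the gripper's body presses on something with over 40 N, if the wrist force passes 120 N, or if a joint passes its speed limit or range.

## Working session

There is one attempt and no reset: what is moved stays moved. The work goes in short steps, Python scripts to look and compute and a tool call to move; the robot and the scene stay as the last step left them, time stands still between calls to the robot, and variables do not carry over. Pictures are saved under pics/ and viewed, at most 10 in all, crops included, and the job is handed in when it is done.

Besides the shell and the picture viewer there is one more tool, called after "Request:" as name(argument=value, ...), one argument or row to a line, values as JSON. drive_tool: Moves the arm, as the interface text tells. Its arguments: {"type":"object","properties":{"commands":{"type":"array"},"newtons":{"type":"number"}},"required":["commands"]}

```bash
mkdir -p pics; ls; python3 - <<'E'
from cell import readout, cams, job
import cv2
s=readout.observe(); print({k:s[k] for k in('clock','position','ee_rot','force','width')})
for n in('side','top'):
    cv2.imwrite(f'pics/{n}0.png',cams.get_image(n)); i=cams.camera_info(n); print(n,i)
E
```

```text
pics
{'clock': 0.0, 'position': array([ 0.1897314 , -0.59497852,  0.22595064]), 'ee_rot': array([-3.10276385e+00, -4.82743535e-01,  6.05787176e-04]), 'force': array([-0.29265347, -0.85228666, -0.28015783]), 'width': 0.9957832868581777}
side {'camera_matrix': array([[450.65522554,   0.        , 317.98905882],
       [  0.        , 450.65522554, 241.3151763 ],
       [  0.        ,   0.        ,   1.        ]]), 'R': array([[ 0.98481586, -0.17314155, -0.01263863],
       [-0.13585232, -0.72329623, -0.67704262],
       [ 0.10808273,  0.6684793 , -0.73583528]]), 't': array([-0.51596774,  0.14540058,  1.16914606])}
top {'camera_matrix': array([[573.85658123,   0.        , 328.0517585 ],
       [  0.        , 573.85658123, 236.58005389],
       [  0.        ,   0.        ,   1.        ]]), 'R': array([[-0.0156895 , -0.99985176,  0.00709157],
       [-0.98999624,  0.01453945, -0.14034264],
       [ 0.14021873, -0.00922253, -0.9900776 ]]), 't': array([0.00979248, 0.52159826, 1.45657133])}
```

View pics/top0.png

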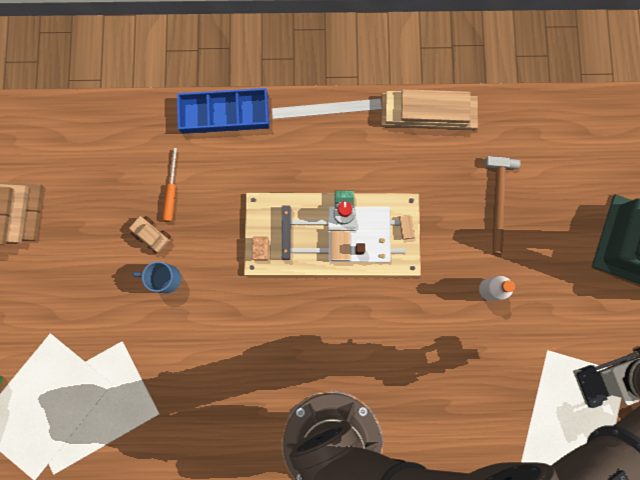

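View pics/side0.png

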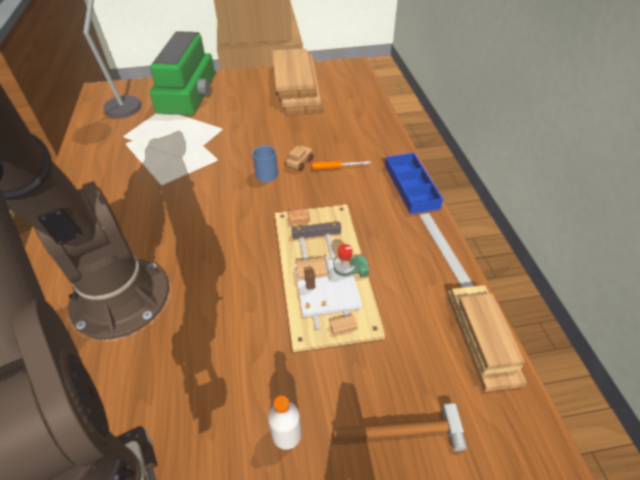

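The top view shows the board from about (244,194) to (420,275), its +y side to image left. The red knob is at (345,209), the handle at (361,249) and the end stop at (286,232). The side view agrees, with the knob at (345,252).

```bash
cat > h.py <<'E'
import numpy as np, cv2
from scipy.spatial.transform import Rotation as Ro
from cell import readout, cams, job
def ray(i,p,z):
    K,R,t=i['camera_matrix'],np.array(i['R']),np.array(i['t'])
    c=-R.T@t; d=R.T@np.linalg.inv(K)@[p[0],p[1],1]
    return c+d*(z-c[2])/d[2]
def red(im,roi=None):
    h=cv2.cvtColor(im,cv2.COLOR_BGR2HSV)
    m=((h[...,0]<5)|(h[...,0]>174))&(h[...,1]>170)&(h[...,2]>90)
    m=m.astype('uint8')
    n,l,st,c=cv2.connectedComponentsWithStats(m)
    k=1+np.argmax(st[1:,4]); return c[k],st[k],l==k
def totool(p,s):  # world point -> tool-frame shift cm
    return Ro.from_rotvec(s['ee_rot']).inv().apply(np.array(p)-s['position'])*100
E
python3 - <<'E'
from h import *
im=cv2.imread('pics/top0.png'); i=cams.camera_info('top')
h=cv2.cvtColor(im,cv2.COLOR_BGR2HSV)
c,st,_=red(im); print('red top',c,st,ray(i,c,.11))
ims=cv2.imread('pics/side0.png'); j=cams.camera_info('side'); c2,s2,_=red(ims); print('side',c2,s2,ray(j,c2,.10))
# board: pale, V high
m=((h[...,2]>190)&(h[...,1]<140)&(h[...,1]>40)).astype('uint8'); m[:,:225]=0;m[:,440:]=0;m[:180]=0;m[290:]=0
m=cv2.morphologyEx(m,cv2.MORPH_OPEN,np.ones((3,3)))
p=cv2.findNonZero(m); r=cv2.minAreaRect(p); b=cv2.boxPoints(r); print(r)
B=np.array([ray(i,q,.018) for q in b]); print(B, B.mean(0)); 
for k in range(4): d=B[k]-B[k-1]; print(np.linalg.norm(d),np.degrees(np.arctan2(d[1],d[0])))
s=readout.observe(); print(Ro.from_rotvec(s['ee_rot']).as_matrix())
w=cams.camera_info('wrist'); R=Ro.from_rotvec(s['ee_rot']).as_matrix(); print('cam in tool',R.T@(-w['R'].T@w['t']-s['position']), w['R']@R, w['camera_matrix'])
E
```

```text
red top [344.56115108 208.99280576] [338 202  14  14 139] [ 0.58010187 -0.03965665  0.11      ]
side [344.14179104 252.48507463] [339 245  12  15 134] [ 0.58463232 -0.0411535   0.1       ]
((332.0, 234.0), (175.99996948242188, 81.99998474121094), 0.0)
[[ 0.4263815   0.22245087  0.018     ]
 [ 0.64474281  0.22350823  0.018     ]
 [ 0.63811733 -0.24535606  0.018     ]
 [ 0.4194134  -0.23699748  0.018     ]] [ 0.53216376 -0.00909861  0.018     ]
0.4595011910172495 89.13110473922063
0.21836386484686296 0.27743910369728175
0.4689111049912311 -90.80958728241283
0.21886360380384895 177.81129550671992
[[ 9.52708348e-01  3.03885668e-01 -5.52348141e-04]
 [ 3.03886144e-01 -9.52707442e-01  1.31961042e-03]
 [-1.25215492e-04 -1.42505481e-03 -9.99998977e-01]]
cam in tool [ 0.0849299  -0.00072315 -0.15800968] [[-2.10188131e-04  9.99999773e-01  6.40941200e-04]
 [-9.50894189e-01 -1.48502587e-06 -3.09516141e-01]
 [-3.09516069e-01 -6.74523882e-04  9.50893973e-01]] [[386.08314441   0.         318.38390582]
 [  0.         386.08314441 238.49173283]
 [  0.           0.           1.        ]]
```

Request:
drive_tool(
  commands=[
    [[0,0,0.1],[3,-2.3,-3],1],
    [[0,0,0.15],[6,-4.5,-3],1],
    [[0,0,0.2],[9.2,-7,-3],1],
    [[0,0,0.25],[12.4,-9.4,-3],1],
    [[0,0,0.3],[15.6,-11.8,-3],1],
    [[0,0,0.3],[18.8,-14.2,-3],1],
    [[0,0,0.3],[22,-16.7,-3],1],
    [[0,0,0.3],[25.2,-19.1,-3],1],
    [[0,0,0.3],[28.4,-21.5,-3],1],
    [[0,0,0.3],[31.6,-24,-3],1],
    [[0,0,0.3],[34.8,-26.4,-3],1],
    [[0,0,0.3],[38,-28.8,-3],1],
    [[0,0,0.3],[41.2,-31.2,-3],1],
    [[0,0,0.3],[44.4,-33.6,-3],1],
    [[0,0,0.3],[47.6,-36.1,-3],1],
    [[0,0,0.3],[50.8,-38.5,-2],1],
    [[0,0,0.3],[54,-41,0],1],
    [[0,0,0.3],[54,-41,2.5],1],
    [[0,0,0.3],[54,-41,2.5],1],
    [[0,0,0.3],[54,-41,2.5],1],
  ],
)

```text
clock: 1.77
position: [0.5787, -0.0407, 0.2003]
ee_rot: [3.141, 0.015, -0.006]
force: [0.0, -1.0, -0.2]
width: 0.999
gripper_force: 0.0
```

```bash
python3 - <<'E'
from h import *
s=readout.observe(); w=cams.camera_info('wrist'); im=cams.get_image('wrist'); cv2.imwrite('pics/w1.png',im)
print(s['clock'],s['position'],s['ee_rot'],s['joints'],s['force'],s['ft_torque'])
R=Ro.from_rotvec(s['ee_rot']).as_matrix(); print('yaw',np.degrees(np.arctan2(R[1,0],R[0,0])),R[:,2])
c,st,m=red(im); print(c,st,ray(w,c,.11))
E
```

```text
1.7667 [ 0.57866417 -0.04067093  0.20031787] [ 3.14129371  0.0152999  -0.00623727] [ 0.14954768  0.40282652 -0.23611302  1.7012929   0.10568228  1.05392505
 -1.68207594] [ 0.03963378 -1.02162948 -0.19200328] [-0.02043979  0.03223866  0.00143769]
yaw 0.5580953491572866 [-3.96979332e-03 -2.74833229e-04 -9.99992083e-01]
[319.91284635 235.92846348] [ 293  205   54   57 1985] [ 0.58395807 -0.040631    0.11      ]
```

View pics/w1.png

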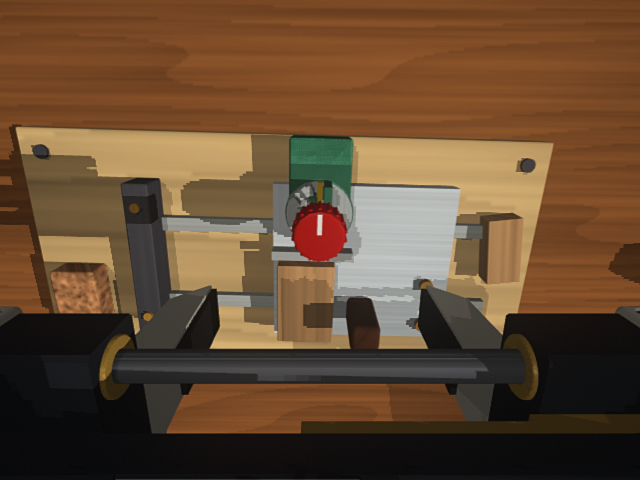

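The wrist view shows the knob head-on at (320,236) with its white mark towards +x. The handle is at (362,322) and the blank at (305,300), both clear of the fingers. I'll descend and grip.

Request:
drive_tool(
  commands=[
    [[0,0,0],[0.4,0,2.5],1],
    [[0,0,0],[0.4,0,5],1],
    [[0,0,0],[0.4,0,7.5],1],
    [[0,0,0],[0.4,0,9.5],1],
    [[0,0,0],[0.4,0,10.8],1],
    [[0,0,0],[0.4,0,11.3],1],
    [[0,0,0],[0.4,0,11.3],1],
  ],
)

```text
clock: 2.4
position: [0.5837, -0.0422, 0.0891]
ee_rot: [3.141, 0.011, -0.0]
force: [-0.1, -0.4, 0.0]
width: 1.002
gripper_force: 0.0
```

```bash
python3 - <<'E'
from h import *
s=readout.observe(); w=cams.camera_info('wrist'); im=cams.get_image('wrist'); cv2.imwrite('pics/w2.png',im)
print(s['clock'],s['position'],s['force'],s['ft_torque'])
c,st,m=red(im); print(c,st,ray(w,c,.114))
for p in[(st[0],c[1]),(st[0]+st[2],c[1]),(c[0],st[1]),(c[0],st[1]+st[3])]: print(p,ray(w,p,.114))
E
```

```text
2.4 [ 0.58370315 -0.04215844  0.08905587] [-0.14402741 -0.36388133  0.03147723] [-0.01692047 -0.02459958  0.0111273 ]
[314.21314741 309.36354582] [ 278  297   75   24 1004] [ 0.59632987 -0.03951997  0.114     ]
(np.int32(278), np.float64(309.36354581673305)) [ 0.59623533 -0.02555676  0.114     ]
(np.int32(353), np.float64(309.36354581673305)) [ 0.59643111 -0.05447449  0.114     ]
(np.float64(314.21314741035854), np.int32(297)) [ 0.60160427 -0.03950286  0.114     ]
(np.float64(314.21314741035854), np.int32(321)) [ 0.59125755 -0.03953642  0.114     ]
```

View pics/w2.png

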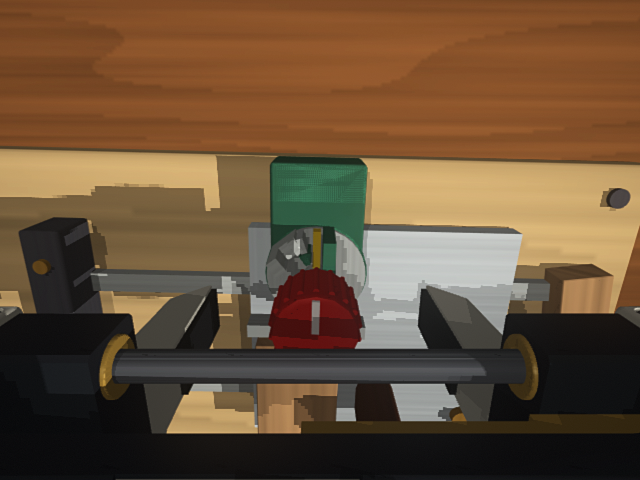

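The knob's far edge is near row 297, giving a centre at (0.5836, -0.040). I'm well placed, so I'll shift 2 mm in y, go slightly lower and close.

Request:
drive_tool(
  commands=[
    [[0,0,0],[0,-0.2,0.1],1],
    [[0,0,0],[0,-0.2,0.1],-1],
    [[0,0,0],[0,-0.2,0.1],-1],
    [[0,0,0],[0,-0.2,0.1],-1],
    [[0,0,0],[0,-0.2,0.1],-1],
    [[0,0,0],[0,-0.2,0.1],-1],
    [[0,0,0],[0,-0.2,0.1],-1],
    [[0,0,0],[0,-0.2,0.1],-1],
  ],
  newtons=40,
)

```text
clock: 3.12
position: [0.5838, -0.0388, 0.0877]
ee_rot: [3.141, 0.014, -0.0]
force: [-0.7, 0.9, 1.2]
width: 0.542
gripper_force: 0.0
```

Request:
drive_tool(
  commands=[
    [[0,0,0],[0,0,0],-1],
    [[0,0,0],[0,0,0],-1],
    [[0,0,0],[0,0,0],-1],
    [[0,0,0],[0,0,0],-1],
    [[0,0,0],[0,0,0],-1],
  ],
)

```text
clock: 3.53
position: [0.5838, -0.0402, 0.0878]
ee_rot: [3.14, 0.012, -0.0]
force: [-0.6, -6.1, 1.5]
width: 0.38
gripper_force: 40.0
```

Request:
drive_tool(
  commands=[
    [[0,0,0],[0,0.1,-0.2],-1],
    [[0,0,0],[0,0.1,-0.4],-1],
    [[0,0,0],[0,0.1,-0.6],-1],
    [[0,0,0],[0,0.1,-0.8],-1],
    [[0,0,0],[0,0.1,-1.0],-1],
    [[0,0,0],[0,0.1,-1.2],-1],
    [[0,0,0],[0,0.1,-1.4],-1],
    [[0,0,0],[0,0.1,-1.4],-1],
    [[0,0,0],[0,0.1,-1.4],-1],
  ],
)

```text
clock: 4.28
position: [0.5836, -0.0403, 0.1014]
ee_rot: [3.141, 0.013, -0.001]
force: [3.9, -4.3, -10.1]
width: 0.384
gripper_force: 40.0
```

Request:
drive_tool(
  commands=[
    [[0,0,0],[0,0,-0.1],-1],
    [[0,0,0],[0,0,-0.2],-1],
    [[0,0,0],[0,0,-0.25],-1],
    [[0,0,0],[0,0,-0.25],-1],
  ],
)

```text
clock: 4.62
position: [0.5836, -0.0403, 0.1038]
ee_rot: [3.141, 0.013, -0.001]
force: [2.5, -4.0, -10.9]
width: 0.383
gripper_force: 40.0
```

```bash
python3 - <<'E'
from h import *
s=readout.observe(); print(s['position'],s['force'],s['ft_torque'],s['joints'])
E
```

```text
[ 0.5835944  -0.040277    0.10378434] [  2.47510216  -3.98876856 -10.94627403] [-0.83895965 -0.78530928 -0.01019113] [ 0.13512371  0.51132764 -0.22221435  1.79640949  0.1447006   0.8502671
 -1.71774139]
```

Request:
drive_tool(
  commands=[
    [[0,0,-0.08],[0,0,0],-1],
    [[0,0,-0.16],[0,0,0],-1],
    [[0,0,-0.24],[0,0,0],-1],
    [[0,0,-0.32],[0,0,0],-1],
    [[0,0,-0.4],[0,0,0],-1],
    [[0,0,-0.48],[0,0,0],-1],
    [[0,0,-0.56],[0,0,0],-1],
    [[0,0,-0.6],[0,0,0],-1],
    [[0,0,-0.6],[0,0,0],-1],
  ],
)

```text
clock: 5.37
position: [0.5836, -0.0405, 0.1036]
ee_rot: [2.996, 0.945, -0.001]
force: [3.4, -4.7, -10.3]
width: 0.384
gripper_force: 40.0
```

```bash
cat > st.py <<'E'
from h import *
s=readout.observe(); R=Ro.from_rotvec(s['ee_rot']).as_matrix(); print(s['clock'],s['position'].round(4),s['force'].round(1),s['ft_torque'].round(3),'yaw',np.degrees(np.arctan2(R[1,0],R[0,0])).round(2),'w',s['width'])
E
python3 st.py
```

```text
5.3667 [ 0.5836 -0.0405  0.1036] [  3.4  -4.7 -10.3] [-0.996 -0.787 -0.037] yaw 35.01 w 0.38432655018823286
```

Request:
drive_tool(
  commands=[
    [[0,0,-0.025],[0,0,0],-1],
    [[0,0,-0.05],[0,0,0],-1],
    [[0,0,-0.05],[0,0,0],-1],
    [[0,0,-0.05],[0,0,0],-1],
  ],
  newtons=22,
)

```text
clock: 5.7
position: [0.5836, -0.0405, 0.1037]
ee_rot: [2.973, 1.016, -0.001]
force: [3.5, -3.5, -10.4]
width: 0.386
gripper_force: 22.0
```

```bash
python3 st.py
```

```text
5.7 [ 0.5836 -0.0405  0.1037] [  3.5  -3.5 -10.4] [-0.956 -0.696  0.014] yaw 37.73 w 0.3855921070895588
```

Request:
drive_tool(
  commands=[
    [[0,0,-0.03],[0,0,0],-1],
    [[0,0,-0.06],[0,0,0],-1],
    [[0,0,-0.06],[0,0,0],-1],
  ],
)

```text
clock: 5.95
position: [0.5836, -0.0405, 0.1037]
ee_rot: [2.94, 1.107, -0.001]
force: [4.1, -4.4, -10.0]
width: 0.386
gripper_force: 22.0
```

```bash
python3 st.py
```

```text
5.95 [ 0.5836 -0.0405  0.1037] [  4.1  -4.4 -10. ] [-0.975 -0.74  -0.037] yaw 41.26 w 0.3858653178156965
```

Request:
drive_tool(
  commands=[
    [[0,0,-0.03],[0,0,0],-1],
    [[0,0,-0.06],[0,0,0],-1],
    [[0,0,-0.06],[0,0,0],-1],
  ],
)

```text
clock: 6.2
position: [0.5839, -0.041, 0.1037]
ee_rot: [2.906, 1.192, -0.001]
force: [5.7, -5.7, -10.9]
width: 0.386
gripper_force: 22.0
```

```bash
python3 st.py
```

```text
6.2 [ 0.5839 -0.041   0.1037] [  5.7  -5.7 -10.9] [-0.983 -0.836 -0.438] yaw 44.61 w 0.38648008241053666
```

The wall is felt at about -0.44 N m. I'll back off slightly before lowering.

Request:
drive_tool(
  commands=[
    [[0,0,0.02],[0,0,0],-1],
    [[0,0,0.02],[0,0,0],-1],
    [[0,0,0.02],[0,0,0],-1],
  ],
)

```text
clock: 6.45
position: [0.5837, -0.0409, 0.1037]
ee_rot: [2.918, 1.161, -0.001]
force: [3.5, -5.7, -11.3]
width: 0.386
gripper_force: 22.0
```

```bash
python3 st.py
```

```text
6.45 [ 0.5837 -0.0409  0.1037] [  3.5  -5.7 -11.3] [-1.027 -0.829 -0.277] yaw 43.39 w 0.3861315494694555
```

Request:
drive_tool(
  commands=[
    [[0,0,0.015],[0,0,0],-1],
    [[0,0,0.015],[0,0,0],-1],
    [[0,0,0.015],[0,0,0.1],-1],
    [[0,0,0.015],[0,0,0.2],-1],
    [[0,0,0.015],[0,0,0.3],-1],
    [[0,0,0.015],[0,0,0.3],-1],
  ],
)

```text
clock: 6.95
position: [0.5836, -0.0408, 0.1008]
ee_rot: [2.927, 1.14, -0.002]
force: [3.4, -4.2, -8.4]
width: 0.386
gripper_force: 22.0
```

```bash
python3 st.py
```

```text
6.95 [ 0.5836 -0.0408  0.1008] [ 3.4 -4.2 -8.4] [-1.105 -0.636 -0.118] yaw 42.56 w 0.38609536662531757
```

Request:
drive_tool(
  commands=[
    [[0,0,0],[0,0,0.1],-1],
    [[0,0,0],[0,0,0.2],-1],
    [[0,0,0],[0,0,0.3],-1],
    [[0,0,0],[0,0,0.3],-1],
  ],
)

```text
clock: 7.28
position: [0.5836, -0.0407, 0.0979]
ee_rot: [2.927, 1.14, -0.001]
force: [2.7, -5.5, -8.1]
width: 0.387
gripper_force: 22.0
```

```bash
python3 st.py
```

```text
7.2833 [ 0.5836 -0.0407  0.0979] [ 2.7 -5.5 -8.1] [-1.106 -0.584 -0.104] yaw 42.56 w 0.38652523683297724
```

Request:
drive_tool(
  commands=[
    [[0,0,0],[0,0,0.05],-1],
    [[0,0,0],[0,0,0.1],-1],
    [[0,0,0],[0,0,0.1],-1],
  ],
)

```text
clock: 7.53
position: [0.5837, -0.0408, 0.0976]
ee_rot: [2.926, 1.14, -0.001]
force: [0.3, -5.8, -0.3]
width: 0.387
gripper_force: 22.0
```

```bash
python3 st.py
```

```text
7.5333 [ 0.5837 -0.0408  0.0976] [ 0.3 -5.8 -0.3] [-1.09  -0.018 -0.103] yaw 42.56 w 0.3870829222815043
```

The floor took up the load at about 10 mm, so the knob is seated. I'll open and rise.

Request:
drive_tool(
  commands=[
    [[0,0,0],[0,0,0],0.3],
    [[0,0,0],[0,0,0],0.3],
    [[0,0,0],[0,0,0],0.3],
    [[0,0,0],[0,0,0],0.3],
    [[0,0,0],[0,0,0],0.3],
    [[0,0,0],[0,0,-1],0.3],
    [[0,0,0],[0,0,-3],0.3],
    [[0,0,0],[0,0,-6],0.3],
    [[0,0,0],[0,0,-10],0.3],
    [[0,0,0],[0,0,-11],0.3],
    [[0,0,0],[0,0,-11],0.3],
  ],
)

```text
clock: 8.45
position: [0.5861, -0.0392, 0.2119]
ee_rot: [2.924, 1.141, 0.011]
force: [-0.4, 0.6, -0.7]
width: 0.648
gripper_force: 0.0
```

```bash
python3 st.py; python3 - <<'E'
from h import *
im=cams.get_image('wrist'); cv2.imwrite('pics/w3.png',im); w=cams.camera_info('wrist')
c,st,m=red(im); print(c,st,ray(w,c,.122))
for n in('side','top'):
    a=cams.get_image(n); cv2.imwrite(f'pics/{n}3.png',a); c,st,_=red(a); print(n,c,st)
E
```

```text
8.45 [ 0.5861 -0.0392  0.2119] [-0.4  0.6 -0.7] [-0.007 -0.055  0.01 ] yaw 42.62 w 0.6481676403739931
[317.31869919 247.91653117] [ 290  224   54   49 1845] [ 0.58341795 -0.03943378  0.122     ]
side [344.25714286 249.98571429] [339 242  12  16 140]Traceback (most recent call last):
  File "<stdin>", line 5, in <module>
  File "h.py", line 13, in red
    k=1+np.argmax(st[1:,4]); return c[k],st[k],l==k
        ~~~~~~~~~^^^^^^^^^^
    return _wrapfunc(a, 'argmax', axis=axis, out=out, **kwds)
    return bound(*args, **kwds)
ValueError: attempt to get argmax of an empty sequence
```

View pics/w3.png

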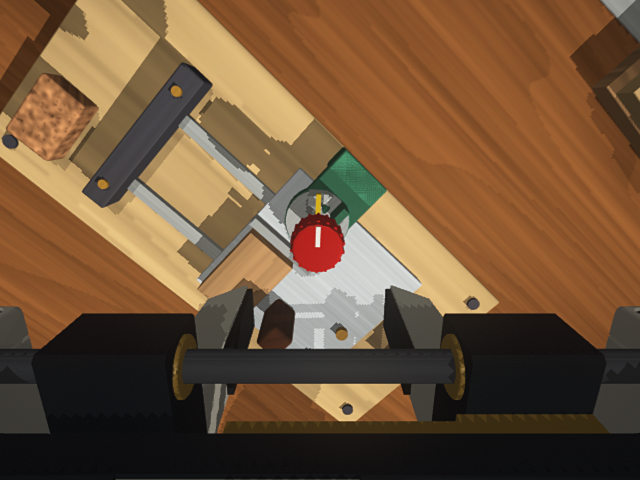

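The wrist view shows the knob parked, with its mark and lug turned with the tool to about 42°; the side view's 2.5 px rise matches 10 mm. The handle shows at about (276,325). I'll close the fingers and go behind the handle.

Request:
drive_tool(
  commands=[
    [[0,0,0.1],[-3,0.1,0],-1],
    [[0,0,0.2],[-6,0.2,0],-1],
    [[0,0,0.3],[-9,0.4,0],-1],
    [[0,0,0.4],[-12,0.5,0],-1],
    [[0,0,0.5],[-13.8,0.6,0],-1],
    [[0,0,0.6],[-13.8,0.6,1],-1],
    [[0,0,0.7],[-13.8,0.6,2],-1],
    [[0,0,0.76],[-13.8,0.6,3],-1],
    [[0,0,0.76],[-13.8,0.6,4],-1],
    [[0,0,0.76],[-13.8,0.6,4],-1],
    [[0,0,0.76],[-13.8,0.6,4],-1],
  ],
  newtons=20,
)

```text
clock: 9.52
position: [0.4855, -0.1373, 0.1662]
ee_rot: [-3.141, 0.021, 0.004]
force: [-0.4, 0.1, 0.6]
width: 0.004
gripper_force: 0.0
```

```bash
python3 st.py; python3 - <<'E'
from h import *
im=cams.get_image('wrist'); cv2.imwrite('pics/w4.png',im); w=cams.camera_info('wrist')
for p in [(276,325)]: pass
E
```

```text
9.5167 [ 0.4855 -0.1373  0.1662] [-0.4  0.1  0.6] [ 0.025 -0.009  0.036] yaw -0.78 w 0.0038341355314045933
```

View pics/w4.png

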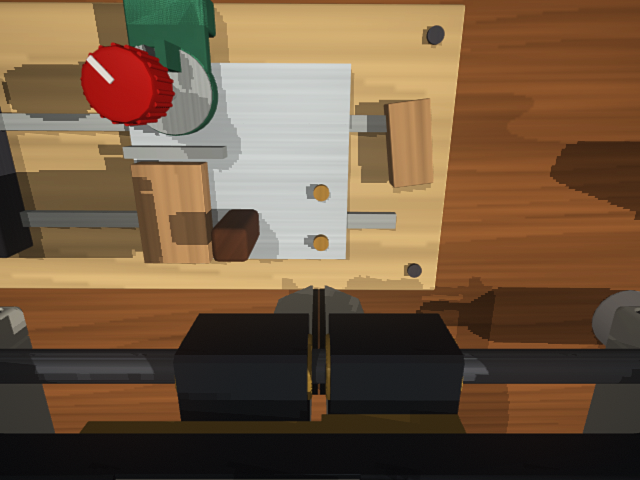

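The handle's top is at about (230,247), the brass pegs are low, and the fingers are behind the handle. I'll descend and start the push.

Request:
drive_tool(
  commands=[
    [[0,0,0],[0.2,0,3],-1],
    [[0,0,0],[0.2,0,6],-1],
    [[0,0,0],[0.2,0,8.5],-1],
    [[0,0,0],[0.2,0,10],-1],
    [[0,0,0],[0.2,0,10.4],-1],
    [[0,0,0],[0.2,0,10.4],-1],
    [[0,0,0],[0.2,-0.7,10.4],-1],
    [[0,0,0],[0.2,-1.4,10.4],-1],
    [[0,0,0],[0.2,-2.0,10.4],-1],
    [[0,0,0],[0.2,-2.4,10.4],-1],
    [[0,0,0],[0.2,-2.8,10.4],-1],
    [[0,0,0],[0.2,-3.2,10.4],-1],
    [[0,0,0],[0.2,-3.6,10.4],-1],
    [[0,0,0],[0.2,-4.0,10.4],-1],
    [[0,0,0],[0.2,-4.0,10.4],-1],
  ],
)

```text
clock: 10.82
position: [0.4893, -0.0969, 0.0634]
ee_rot: [-3.141, 0.025, -0.001]
force: [0.8, 0.8, -0.0]
width: 0.003
gripper_force: 0.3
```

```bash
python3 st.py; python3 - <<'E'
from h import *
im=cams.get_image('wrist'); cv2.imwrite('pics/w5.png',im)
E
```

```text
10.8167 [ 0.4893 -0.0969  0.0634] [ 0.8  0.8 -0. ] [-0.122 -0.062 -0.009] yaw -0.9 w 0.002664893840346748
```

View pics/w5.png

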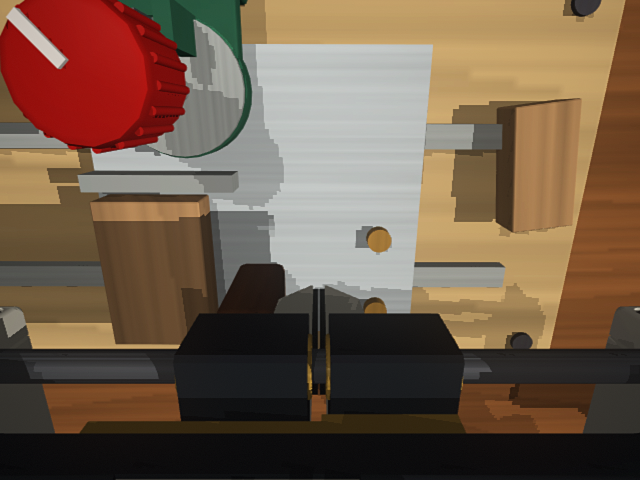

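The closed fingers are at or near the handle's -y face (about column 285) and the push line is aligned. I'll push on.

Request:
drive_tool(
  commands=[
    [[0,0,0],[0,-0.4,0],-1],
    [[0,0,0],[0,-0.8,0],-1],
    [[0,0,0],[0,-1.2,0],-1],
    [[0,0,0],[0,-1.6,0],-1],
    [[0,0,0],[0,-2.0,0],-1],
    [[0,0,0],[0,-2.4,0],-1],
    [[0,0,0],[0,-2.8,0],-1],
    [[0,0,0],[0,-3.2,0],-1],
    [[0,0,0],[0,-3.6,0],-1],
    [[0,0,0],[0,-4,0],-1],
  ],
)

```text
clock: 11.7
position: [0.4896, -0.0572, 0.0632]
ee_rot: [3.141, -0.026, -0.0]
force: [1.1, -4.1, 0.1]
width: 0.009
gripper_force: 1.7
```

```bash
python3 st.py; python3 - <<'E'
from h import *
im=cams.get_image('top'); cv2.imwrite('pics/t6.png',cv2.resize(im[170:300,220:440],None,fx=3,fy=3,interpolation=cv2.INTER_CUBIC))
E
```

```text
11.7 [ 0.4896 -0.0572  0.0632] [ 1.1 -4.1  0.1] [-0.678 -0.296 -0.014] yaw -0.93 w 0.00948411077556423
```

Request:
drive_tool(
  commands=[
    [[0,0,0],[0,-0.4,0],-1],
    [[0,0,0],[0,-0.8,0],-1],
    [[0,0,0],[0,-1.2,0],-1],
    [[0,0,0],[0,-1.6,0],-1],
    [[0,0,0],[0,-2.0,0],-1],
    [[0,0,0],[0,-2.4,0],-1],
    [[0,0,0],[0,-2.8,0],-1],
    [[0,0,0],[0,-3.2,0],-1],
    [[0,0,0],[0,-3.5,0],-1],
    [[0,0,0],[0,-3.8,0],-1],
    [[0,0,0],[0,-4,0],-1],
  ],
)

```text
clock: 12.67
position: [0.4903, -0.0172, 0.0632]
ee_rot: [-3.141, 0.025, -0.0]
force: [1.6, -3.8, -1.6]
width: 0.004
gripper_force: 1.5
```

```bash
python3 st.py; python3 - <<'E'
from h import *
im=cams.get_image('wrist'); cv2.imwrite('pics/w7.png',im)
E
```

```text
12.6667 [ 0.4903 -0.0172  0.0632] [ 1.6 -3.8 -1.6] [-0.581 -0.427 -0.063] yaw -0.92 w 0.0036065049560009446
```

View pics/w7.png

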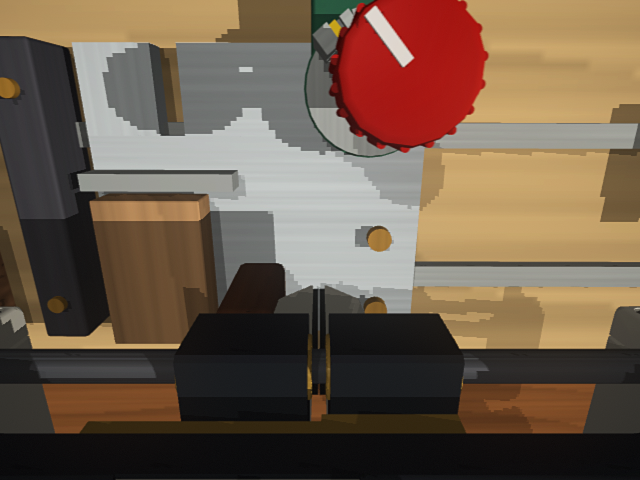

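The sled moves with the fingers. Its edge is close to the dark end stop (about column 75), and the knob is still parked. I'll creep on.

Request:
drive_tool(
  commands=[
    [[0,0,0],[0,-0.2,0],-1],
    [[0,0,0],[0,-0.4,0],-1],
    [[0,0,0],[0,-0.6,0],-1],
    [[0,0,0],[0,-0.8,0],-1],
    [[0,0,0],[0,-0.9,0],-1],
    [[0,0,0],[0,-1.0,0],-1],
  ],
)

```text
clock: 13.22
position: [0.4904, -0.0084, 0.0632]
ee_rot: [3.14, -0.026, -0.0]
force: [1.9, -10.7, 1.5]
width: 0.007
gripper_force: 4.7
```

Request:
drive_tool(
  commands=[
    [[0,0,0],[0,0,0],-1],
    [[0,0,0],[0,-0.05,0],-1],
    [[0,0,0],[0,-0.05,0],-1],
  ],
)

```text
clock: 13.47
position: [0.4904, -0.0085, 0.0632]
ee_rot: [3.14, -0.028, -0.0]
force: [1.7, -7.7, 1.2]
width: 0.005
gripper_force: 3.9
```

Request:
drive_tool(
  commands=[
    [[0,0,0],[0,-0.05,0],-1],
    [[0,0,0],[0,-0.1,0],-1],
    [[0,0,0],[0,-0.15,0],-1],
    [[0,0,0],[0,-0.15,0],-1],
  ],
)

```text
clock: 13.8
position: [0.4904, -0.0084, 0.0633]
ee_rot: [3.139, -0.03, -0.001]
force: [1.6, -12.6, 1.0]
width: 0.004
gripper_force: 6.3
```

The sled won't go any further at 12.6 N, so it is home. I'll back off, rise and check.

Request:
drive_tool(
  commands=[
    [[0,0,0],[0,0.5,0],-1],
    [[0,0,0],[0,1.5,0],-1],
    [[0,0,0],[0,3,0],-1],
    [[0,0,0],[0,3,-3],-1],
    [[0,0,0],[0,3,-6],-1],
    [[0,0,0],[0,3,-9],-1],
    [[0,0,0],[0,3,-12],-1],
    [[0,0,0],[-3,3,-16],-1],
    [[0,0,0],[-4,3,-20],-1],
    [[0,0,0],[-4,3,-20],-1],
    [[0,0,0],[-4,3,-20],-1],
  ],
)

```text
clock: 14.72
position: [0.4506, -0.0347, 0.2662]
ee_rot: [3.141, -0.025, 0.009]
force: [0.7, -0.2, -0.2]
width: 0.006
gripper_force: 0.0
```

```bash
python3 st.py; python3 - <<'E'
from h import *
im=cams.get_image('wrist'); cv2.imwrite('pics/w8.png',im); a=cams.get_image('side'); c,st,_=red(a); print(c,st)
E
```

```text
14.7167 [ 0.4506 -0.0347  0.2662] [ 0.7 -0.2 -0.2] [ 0.01   0.008 -0.018] yaw -0.91 w 0.005886260901178327
[344.34814815 249.88888889] [339 242  12  15 135]
```

View pics/w8.png

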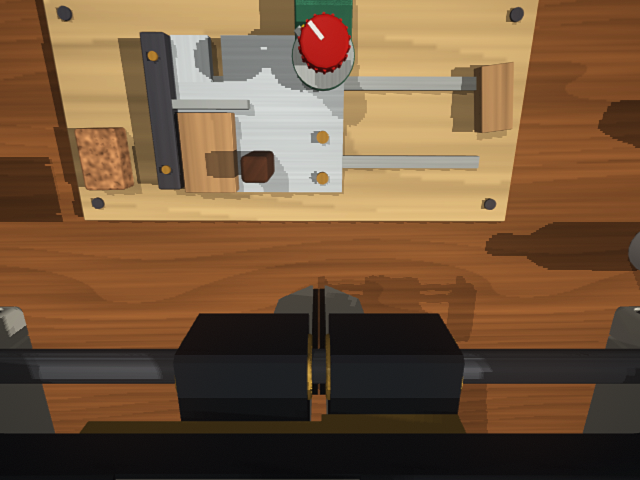

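The sled edge at about (175,110) is flush against the end stop, and the knob at (325,42) is still parked at the same height. The robot is clear, so I'll hand in.

```bash
python3 -c "
from cell import job; print(job.sign_off())"
```

```text
the job is handed in; nothing more can be done
None
```

The job is handed in with the plunger parked in its rest notch about 10 mm up and the sled home against the end stop; the hand-in gave no verdict, so this rests on my own force readings and last pictures.

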